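# Shut and bolt the small-parts case

## Task

With the fingertips, push the half-open orange lid of the small-parts case down until it is shut, and only then gently push the upright black bolt knob sideways along the front of the case until the steel bolt is fully home through the eye on the lid. Only push: do not grip or lift anything, do not swing the lid further open or slide the case about the bench, and leave the knobs inside the case and the mould block, screwdriver and green clip around it alone.

Things in the scene. Friction and masses are not known exactly. Their poses are not given: they have to be found in the camera images.
- case: Grey plastic small-parts case, 160 mm deep (x) by 220 mm wide (y) by 60 mm high to the rim, walls 5 mm, standing loose on the bench, 2.2 kg on its own (mass varies by a fifth). Origin: centre of the underside; x points from its front to the hinged back, y to its left seen from the front, z up. Steel bolt with guides runs along y on a ledge 18 to 35 mm in front of the front wall: the guides reach 60 mm above the bench and the outer guide stands at y = +97 mm.
- case_lid (a joint): Opening angle of the lid, rad: 0 is shut, it starts between 0.75 and 1.15. The lid is a flat orange plate 161 x 220 x 7 mm hinged along the back of the case. A friction hinge keeps it at any angle; a push of 1 to 4 N straight down near its free edge moves it. Shut, its top is 68 mm above the bench.
- hinge_line (a point): Middle of the lid's hinge axis, 61 mm above the bench, at x = +80 mm, y = 0 in the case's frame; the axis runs along the case's y. The lid's underside passes through the axis, its outer face lies 7 mm off it.
- lid_edge (a point): Middle of the lid's free edge, on its outer face, 161 mm from the hinge. A wire eye 36 mm long (look only) stands out from this edge.
- case_bolt (a joint): Travel of the bolt, m: 0 is fully open, 0.040 (the stop) is fully home; it starts between 0 and 0.006. It grows as the knob moves along the case's -y. It slides with about 1.5 N of friction and stays where it is left.
- bolt_knob (a point): Centre of the top of the upright black bolt knob, 16 mm in diameter, its top 99 mm above the bench, its head 18 mm tall on a 12 mm neck down to the rod at 52 mm. It stands 22 mm in front of the front wall, at y = +80 mm (open) to +40 mm (home) in the case's frame. There is free space above 60 mm on its +y side, from which it is pushed.
- knob_blue: Blue marbled knob, 38 mm across, 21 mm high, lies in its own compartment of the case; leave it there untouched. Origin: centre of its underside.
- disc_green: Pale green flat knob, 42 mm across, 11 mm high, lies in its own compartment of the case; leave it there untouched. Origin: centre of its underside.
- knob_violet: Dark violet marbled knob, 44 mm across, 24 mm high, lies in its own compartment of the case; leave it there untouched. Origin: centre of its underside.
- mould_block: Pale aluminium mould half, 45 x 100 x 30 mm, lying left of the case (its +y side); leave alone. Origin: centre of its underside.
- screwdriver: Screwdriver, 191 mm long, 29 mm thick, grey and red handle, lying right of the case (its -y side); leave alone. Origin: centre of its underside.
- green_clip: Bright green printed clip, 32 x 45 x 40 mm, standing behind the case; leave alone. Origin: centre of its underside.

How it is judged:
On the way, in this order (a step that is already met when the one before it is completed fails the run):
1. the lid is shut (value of joint case_lid below 0.035 rad and value of joint case_bolt below 0.015 m), for 0.2 s.
2. the bolt is home with the lid shut (value of joint case_lid below 0.035 rad and value of joint case_bolt above 0.036 m), for 0.2 s.
At the end, for the whole second after the job is handed in: The lid is shut (within 0.035 rad), the bolt is home (within 4 mm of its stop), the case stands flat, at rest and within 40 mm of where it stood, the three knobs are still inside it, and the mould block, screwdriver and clip are within 20 mm of where they lay (all of step 2 and distance of case from where it was at the start of the episode below 0.04 m and height (world z) of case below 0.01 m and angle between case's own z axis and vertical below 0.05 rad and linear speed of case below 0.01 m/s and distance of each of mould_block, screwdriver, green_clip from where it was at the start of the episode below 0.02 m and z of each of knob_blue, disc_green, knob_violet in the frame of case below 0.03 m and horizontal distance between each of knob_blue, disc_green, knob_violet and case below 0.13 m); the robot touches nothing.
It fails at once if the bolt is pushed out while the lid is still open (value of joint case_lid above 0.1 rad and value of joint case_bolt above 0.015 m).
It fails at once if the lid is swung further open instead of shut (value of joint case_lid above 1.3 rad).
It fails at once if the case is lifted, tipped or slid more than 40 mm (height (world z) of case above 0.012 m or angle between case's own z axis and vertical above 0.12 rad or distance of case from where it was at the start of the episode above 0.04 m).
It fails at once if the bolt knob is gripped or rammed (over 40 N) (contact force between the fingers and case_bolt above 40 N).
It fails at once if a knob inside the case is touched, or the mould block, screwdriver or clip is moved more than 20 mm or lifted (contact force between any of the fingers, the arm and knob_blue above 0.5 N or contact force between any of the fingers, the arm and disc_green above 0.5 N or contact force between any of the fingers, the arm and knob_violet above 0.5 N or distance of any of mould_block, screwdriver, green_clip from where it was at the start of the episode above 0.02 m).
It also fails if it takes over 43 s, if anything falls off the work surface, if the arm or the gripper's body presses on something with over 40 N, if the wrist force passes 120 N, or if a joint passes its speed limit or range.

## Robot

A 7-joint arm with a two-finger parallel gripper is mounted at the origin on a cart in front of the work surface, level with it; the furniture and walls round the work are solid. World frame = base frame: x ahead of the robot, y to its left, z up, the work surface at z = 0. Lengths are in m, angles in rad, forces in N, time in s.
With the tool pointing down it reaches from about 0.35 to 0.9 m from the base axis. Payload 8.1 kg.
Tool frame: the origin (TCP) lies at the very end of the fingers, on their centre line; the grasp point (between the pads) lies 19 mm behind it (arm.grasp_offset is the distance from the TCP to the grasp point, in m); z points along the fingers, y is the direction in which the jaws open and shut (so a half turn about z gives the same grasp; the last joint's range is limited). The gripper opens to 92 mm and grips with 3 to 60 N. Pads are 19 mm wide; open, the fingers measure 130 mm over their backs; the gripper's body (75 mm by 190 mm) begins 47 mm behind the grasp point.
Start: joints at [1.237, 0.434, 0.025, 1.573, -0.012, 1.134, -0.075], TCP at [0.143, -0.608, 0.227] pointing down, gripper open.
Joint ranges: [-2.62, 2.62], [-0.44, 2.09], [-1.27, 1.32], [0.08, 2.57], [-1.32, 4.46], [0.12, 2], [-2.74, 2.74]. Speed limits (rad/s): [2.22, 2.22, 3.01, 3.01, 3.14, 3.14, 3.14].

## Interface

Orientations are given as a rotation vector (axis times angle).
In Python, from cell import arm, eyes, workorder gives the robot as it stands.
- The arm moves only by the shell command python3 -m inch 'ROWS' [FORCE]. ROWS is JSON, a list that holds one entry, the list of rows, each a list of 5 numbers: the closure, from 0 (fully open) to 1 (shut), then the shift along the tool's x, y, z in mm, then the turn about the tool's z in degrees. A call has 1 to 12 rows; each row shifts and turns the pose as measured when the row begins, along the tool's axes as they then stand; what a row does not reach is not made up. A row lasts 1/10 s, in which the tool goes at most 50 mm and 8.59 degrees, less where a joint would pass 70% of its speed; a pose out of reach is approached as far as the arm can. A call with a gripper value outside its range is refused whole. The fingers move at their own pace and stop on an object; FORCE is the grip in N (left out, the last holds). Time passes only in rows, so rows that do not move let the fingers close. It gives the time, the measured TCP pose, the force and the opening at its end, in the units of the state.
- arm.observe(): the state, without advancing time (a new reading comes with each control period).
- eyes.get_image(name): name is "scene" or "top" or "wrist"; returns a dict with "frame" (480x640x3 uint8, blue, green, red), "intrinsics" (3x3 intrinsics, pixels), "k1" (the pictures are not rectified: a ray, as slopes to the right and down, at radius r is drawn at 1 + k1 r^2 times it, then the intrinsics apply), "rvec" (rotation vector, rad) and "tvec" (3), from world to camera coordinates, as OpenCV has them; the wrist camera has in their place "T_tool_cam" (4x4, takes a point from camera to tool coordinates, whose origin is the TCP and whose axes are the flange's). Camera axes: x right, y down, z forward; pixel columns grow to the right and rows downward; lengths in m; the calibration is good to about 2 mm. A picture is of the moment at which its call begins: read the wrist's pose just before it. There is no depth.
- workorder.sign_off(): hands the job in, once; it reports no verdict.
The state is a dict: "clock": time; "joints": joint angles; "dq": joint speeds; "joint_efforts": joint torques, N m; "position": TCP position; "ee_rot": TCP orientation; "force": force on the tool from outside, world axes, zero at the start; "ft_torque": the same for the moment, N m; "width": opening from 0.0 (shut) to 1.0 (fully open).
Only numpy, scipy, OpenCV 4.12 (cv2) and the standard library are available. Lean on these libraries where they do the work, as an engineer would, in place of code of your own. Each camera call takes 0.05 s, during which the arm holds its last target.

## Working session

There is one attempt and no reset: what is moved stays moved. The work goes in short steps, Python scripts to look and compute and a shell command to move; the robot and the scene stay as the last step left them, time stands still between calls to the robot, and variables do not carry over. Pictures are saved under pics/ and viewed, and the job is handed in when it is done.

```bash
ls; mkdir -p pics; python3 - <<'E'
from cell import arm, eyes
import cv2
s=arm.observe();print(s['clock'],s['position'],s['ee_rot'],s['width'],s['force'])
for n in ("scene","top","wrist"):
    d=eyes.get_image(n);cv2.imwrite(f"pics/{n}0.png",d["frame"])
    print(n,{k:v for k,v in d.items() if k!="frame"})
E
```

```text
pics
0.0 [ 0.14282116 -0.60795804  0.22596539] [-3.11921539e+00 -3.61404270e-01  4.62175384e-04] 0.9971547205367229 [ 0.03864676 -0.65995956  0.42509726]
scene {'intrinsics': array([[448.82476796,   0.        , 316.09711789],
       [  0.        , 448.82476796, 243.92459869],
       [  0.        ,   0.        ,   1.        ]]), 'k1': 0.0043279246573348544, 'rvec': array([ 1.01433348, -2.32671866,  1.14386283]), 'tvec': array([0.28350775, 0.43654483, 0.46144707])}
top {'intrinsics': array([[502.3892184 ,   0.        , 320.87011567],
       [  0.        , 502.3892184 , 234.06118554],
       [  0.        ,   0.        ,   1.        ]]), 'k1': -0.11556122303419668, 'rvec': array([ 2.09447864, -2.14874618,  0.1424813 ]), 'tvec': array([-0.17062277,  0.615099  ,  0.84005636])}
wrist {'intrinsics': array([[409.81612558,   0.        , 320.24807912],
       [  0.        , 409.81612558, 239.42445042],
       [  0.        ,   0.        ,   1.        ]]), 'k1': -0.09585712996714717, 'T_tool_cam': array([[ 1.26949347e-03, -9.54455524e-01, -2.98350533e-01,
         8.09153392e-02],
       [ 9.99998940e-01,  1.42459049e-03, -3.02383052e-04,
        -2.13511105e-05],
       [ 7.13638507e-04, -2.98349833e-01,  9.54456321e-01,
        -1.58092380e-01],
       [ 0.00000000e+00,  0.00000000e+00,  0.00000000e+00,
         1.00000000e+00]])}
```

View pics/scene0.png

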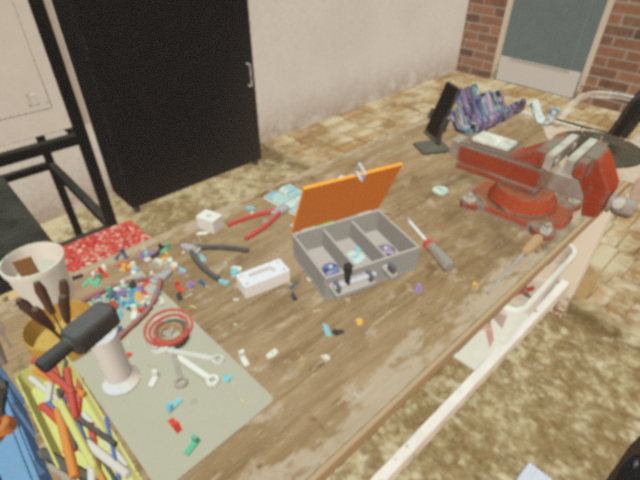

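View pics/top0.png

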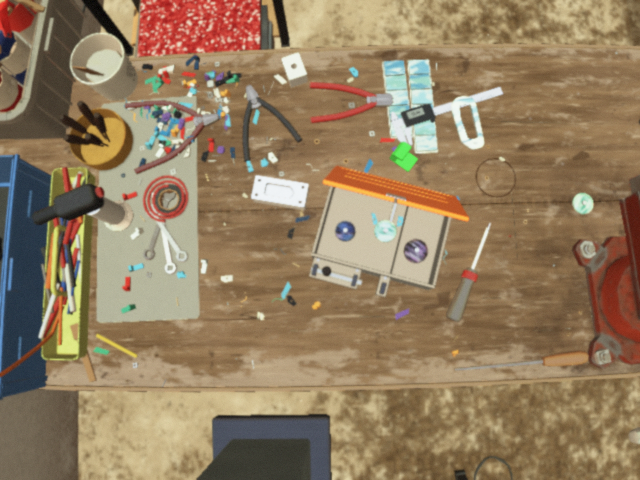

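Top view: case centred near (385,240), lid standing at (395,193), bolt knob near (325,270), block at (280,190), clip at (404,155), screwdriver at (470,275). I'll zoom in for the corners.

```bash
cat > h.py <<'E'
import numpy as np, cv2
from cell import arm, eyes
def norm(d,uv):
    K=d['intrinsics'];k=d['k1']
    p=(np.atleast_2d(np.array(uv,float))-[K[0,2],K[1,2]])/[K[0,0],K[1,1]]
    return cv2.undistortPoints(np.atleast_2d(np.array(uv,float)).reshape(-1,1,2),K,np.array([k,0,0,0,0.])).reshape(-1,2)
def pose(d,st=None):
    if 'rvec' in d:
        R=cv2.Rodrigues(d['rvec'])[0]; return R.T,-R.T@d['tvec']
    T=d['T_tool_cam'];Rt=cv2.Rodrigues(np.array(st['ee_rot']))[0]
    return Rt@T[:3,:3], Rt@T[:3,3]+st['position']
def rays(d,uv,st=None):
    R,c=pose(d,st);n=norm(d,uv);v=np.c_[n,np.ones(len(n))]@R.T
    return c,v/np.linalg.norm(v,axis=1)[:,None]
def onz(d,uv,z,st=None):
    c,v=rays(d,uv,st);return c+v*((z-c[2])/v[:,2])[:,None]
def tri(c1,v1,c2,v2):
    A=np.c_[v1,-v2];t=np.linalg.lstsq(A,c2-c1,rcond=None)[0]
    a=c1+t[0]*v1;b=c2+t[1]*v2;return (a+b)/2,np.linalg.norm(a-b)
def proj(d,P,st=None):
    R,c=pose(d,st);q=(np.atleast_2d(P)-c)@R
    n=q[:,:2]/q[:,2:];r=(n**2).sum(1)[:,None];n=n*(1+d['k1']*r)
    return n*[d['intrinsics'][0,0]]*1+[d['intrinsics'][0,2],d['intrinsics'][1,2]]
E
python3 - <<'E'
import cv2
a=cv2.imread('pics/top0.png')[150:310,290:490];cv2.imwrite('pics/topc.png',cv2.resize(a,None,fx=4,fy=3.75 if 0 else 3.7,interpolation=cv2.INTER_CUBIC)[:592])
a=cv2.imread('pics/scene0.png')[150:310,280:440];cv2.imwrite('pics/scenec.png',cv2.resize(a,None,fx=3.75,fy=3.75,interpolation=cv2.INTER_CUBIC))
E
```

```text
(no output)
```

View pics/topc.png

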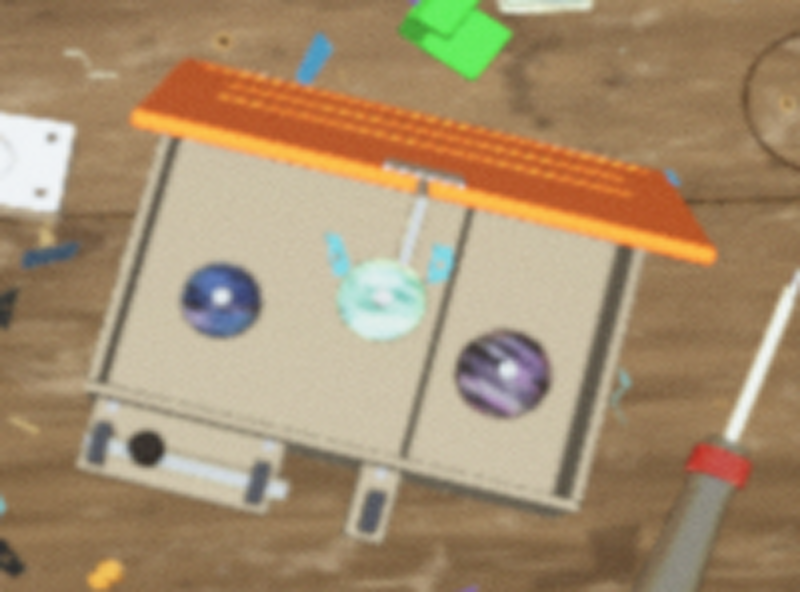

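View pics/scenec.png

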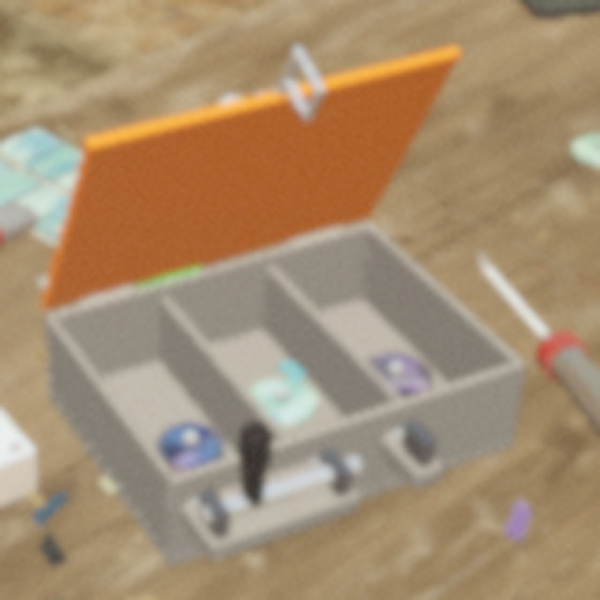

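View pics/wrist0.png

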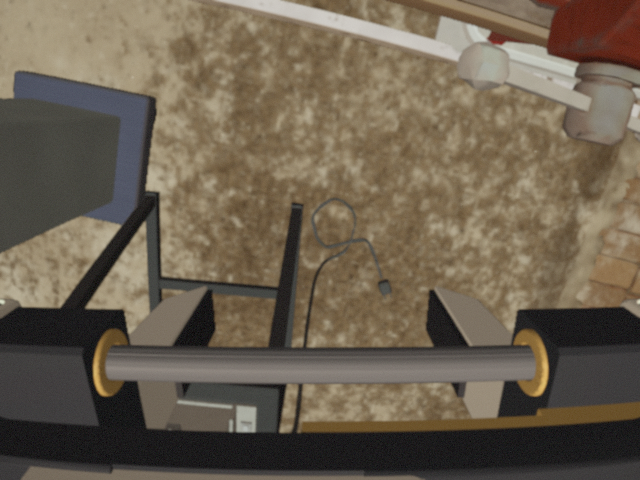

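```bash
python3 - <<'E'
from h import *
t=eyes.get_image('top');s=eyes.get_image('scene')
print(pose(t)[1],pose(s)[1])
T=lambda x,y:(290+x/4,150+y/3.7)
S=lambda x,y:(280+x/3.75,150+y/3.75)
fl,fr=onz(t,[T(90,385),T(578,507)],.06)
print('rim top view',fl,fr,np.linalg.norm(fl-fr))
c=onz(s,[S(175,483),S(520,362),S(370,225),S(50,313)],.06);print('rim scene FL FR BR BL',c)
print([np.linalg.norm(c[i]-c[i-1]) for i in range(4)])
def T2(a,b):
    c1,v1=rays(t,[T(*a)]);c2,v2=rays(s,[S(*b)]);return tri(c1,v1[0],c2,v2[0])
print('knob',T2((146,447),(256,428)), onz(t,[T(146,447)],.099),onz(s,[S(256,430)],.099))
print('lid L inner edge',T2((135,122),(88,148)))
print('lid R inner edge',T2((712,262),(458,54)))
print('FL',T2((90,385),(175,483)),'FR',T2((578,507),(520,362)))
E
```

```text
[ 0.46501715 -0.21121981  0.92320032] [0.11860979 0.27440443 0.62810458]
rim top view [ 0.57381203 -0.1713395   0.06      ] [ 0.51108853 -0.37914721  0.06      ] 0.21706745821064719
rim scene FL FR BR BL [[ 0.56851174 -0.16764517  0.06      ]
 [ 0.5107589  -0.37469723  0.06      ]
 [ 0.65686881 -0.41854408  0.06      ]
 [ 0.72135314 -0.2156641   0.06      ]]
[np.float64(0.16020708566459455), np.float64(0.21495568479318933), np.float64(0.15254721387099365), np.float64(0.21288145932788713)]
knob (array([ 0.5408075 , -0.19548485,  0.09718425]), np.float64(0.0002982849096628652)) [[ 0.54052275 -0.19561079  0.099     ]] [[ 0.53844382 -0.1927115   0.099     ]]
lid L inner edge (array([ 0.66188443, -0.19637924,  0.20212544]), np.float64(0.0010406815413670576))
lid R inner edge (array([ 0.59865279, -0.40587031,  0.20304727]), np.float64(0.0009651255408764757))
FL (array([ 0.57383086, -0.17163688,  0.05426676]), np.float64(0.001787168649617657)) FR (array([ 0.51217356, -0.37916254,  0.05669905]), np.float64(0.0022034094164808983))
```

Checked: case yaw ≈ -0.293 rad, centre ≈ (0.618,-0.298), width 217 (of 220), knob local (-103, +76), lid ≈ 1.13 rad. These are all consistent. Next I raise and turn the tool with the fingers shut.

```bash
cat > loc.py <<'E'
from h import *
C=np.array([.618,-.298,0]);yaw=-.293
RZ=np.array([[np.cos(yaw),-np.sin(yaw),0],[np.sin(yaw),np.cos(yaw),0],[0,0,1]])
def rep(*targets):
    s=arm.observe();R=cv2.Rodrigues(np.array(s['ee_rot']))[0];p=np.array(s['position'])
    print('t',s['clock'],'local mm',np.round((p-C)@RZ*1000,1),'F',np.round(RZ.T@np.array(s['force']),1),'w',round(s['width'],2))
    x=R[:,0]@RZ
    print('toolx in case deg',np.degrees(np.arctan2(x[1],x[0])),'tool z',R[:,2].round(3))
    for t in targets: print(t,'-> tool shift mm',np.round(R.T@(C+RZ@(np.array(t)/1000)-p)*1000,1))
E
python3 -m inch '[[[1,0,0,-30,7.5],[1,0,0,-30,7.5],[1,0,0,-30,7.5],[1,0,0,-20,7.5],[1,0,0,0,0]]]' 10
python3 -c "
from loc import *
rep((60,0,260),(60,0,205))"
```

```text
clock: 0.75
position: [0.1424, -0.6072, 0.3383]
ee_rot: [-3.098, 0.489, 0.003]
force: [-0.3, -0.6, 0.1]
width: 0.612
t 0.75 local mm [-366.1 -433.4  338.3] F [-0.1 -0.6  0.1] w 0.61
toolx in case deg -1.1597353744534953 tool z [-0.001  0.005 -1.   ]
(60, 0, 260) -> tool shift mm [ 417.4 -441.5   79.1]
(60, 0, 205) -> tool shift mm [ 417.6 -441.3  134.1]
```

```bash

python3 -m inch '[[[1,34,-36,0,0],[1,34,-36,0,0],[1,34,-36,0,0],[1,34,-36,0,0],[1,34,-36,0,0],[1,34,-36,0,0],[1,34,-36,0,0],[1,34,-36,0,0],[1,34,-36,0,0],[1,34,-36,0,0],[1,34,-36,0,0],[1,0,0,0,0]]]'
python3 -c "
from loc import *
rep((60,0,260),(60,0,205))"
```

```text
clock: 1.95
position: [0.6216, -0.3337, 0.3225]
ee_rot: [-3.097, 0.447, 0.025]
force: [-0.3, 0.8, -1.0]
width: 0.003
t 1.95 local mm [ 13.8 -33.1 322.5] F [-0.5  0.7 -1. ] w 0.0
toolx in case deg 0.3533338683749251 tool z [-0.014  0.014 -1.   ]
(60, 0, 260) -> tool shift mm [ 47.5 -32.2  62. ]
(60, 0, 205) -> tool shift mm [ 48.5 -31.7 117. ]
```

```bash

python3 -m inch '[[[1,25,-16,0,0],[1,23,-16,0,0],[1,3,0,30,0],[1,0,0,30,0],[1,0,0,25,0],[1,0,0,0,0]]]'
python3 -c "
from loc import *
rep((60,0,260),(50,0,198))
d=eyes.get_image('top');cv2.imwrite('pics/t1.png',cv2.resize(d['frame'][140:320,270:490],None,fx=3.3,fy=3.3))
d=eyes.get_image('scene');cv2.imwrite('pics/s1.png',cv2.resize(d['frame'][100:310,230:490],None,fx=2.8,fy=2.8))"
```

```text
clock: 2.55
position: [0.6806, -0.3113, 0.2251]
ee_rot: [-3.098, 0.413, 0.038]
force: [0.2, -0.2, 0.1]
width: 0.01
t 2.55 local mm [ 63.8   5.3 225.1] F [ 0.3 -0.1  0.1] w 0.01
toolx in case deg 1.601171811546389 tool z [-0.022  0.019 -1.   ]
(60, 0, 260) -> tool shift mm [ -4.8   4.8 -34.8]
(50, 0, 198) -> tool shift mm [-13.2   5.3  27.4]
```

View pics/s1.png

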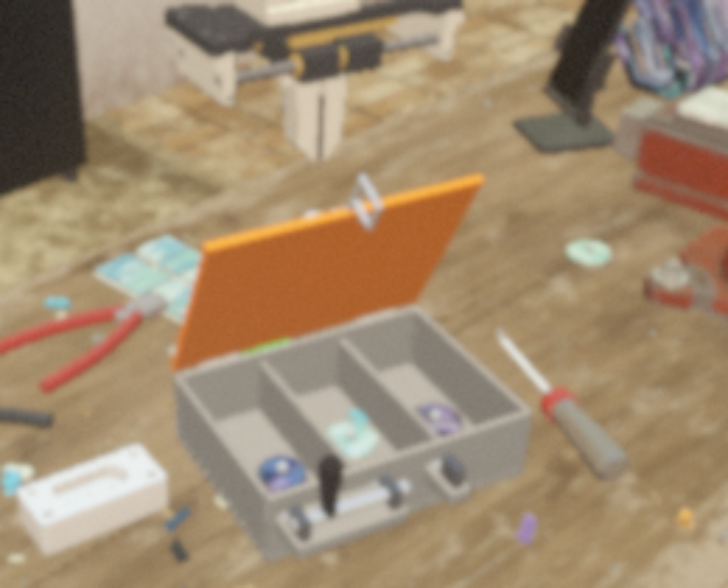

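View pics/t1.png

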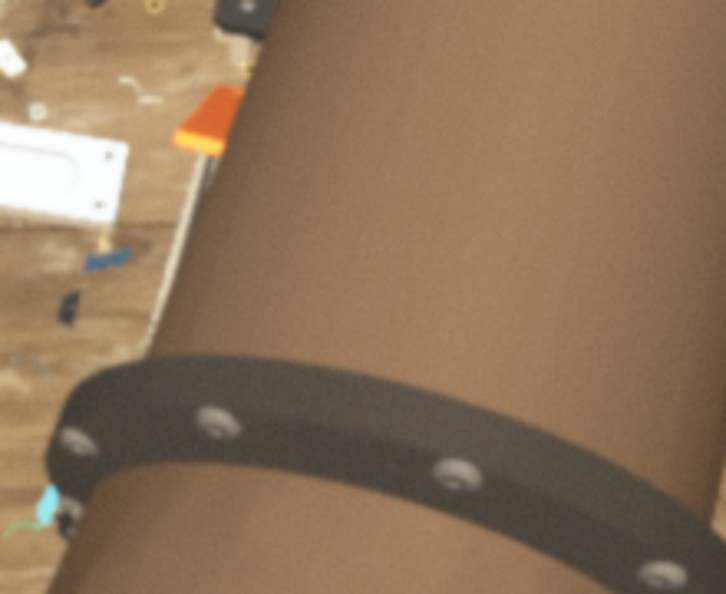

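Scene view: the gripper tips (about (320,155)) are behind the lid and the lid is unmoved (edge (205,245)–(483,178)). I'll descend behind the free edge, then push forward.

```bash

python3 -m inch '[[[1,-5,5,15,0],[1,-5,0,14,0],[1,-8,0,0,0],[1,-7,0,1,0],[1,-7,0,2,0],[1,-7,0,3,0],[1,-6,0,4,0]]]'
python3 -c "
from loc import *
rep((17,0,187),(-6.5,0,170))
d=eyes.get_image('scene');cv2.imwrite('pics/s2.png',cv2.resize(d['frame'][100:310,230:490],None,fx=2.8,fy=2.8))"
```

```text
clock: 3.35
position: [0.6398, -0.307, 0.2024]
ee_rot: [-3.104, 0.412, 0.001]
force: [0.8, -0.2, 0.4]
width: 0.005
t 3.35 local mm [ 23.4  -2.4 202.4] F [0.9 0.  0.4] w 0.01
toolx in case deg 1.6781835177588194 tool z [ 0.001  0.01  -1.   ]
(17, 0, 187) -> tool shift mm [-6.3 -2.4 15.5]
(-6.5, 0, 170) -> tool shift mm [-29.8  -2.9  32.5]
```

View pics/s2.png

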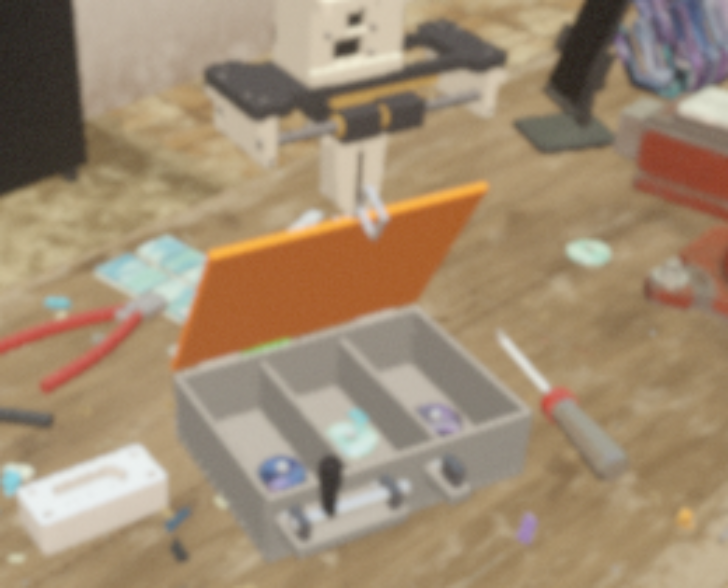

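The fingers have met the lid: the edge moved from row 245 to 255, with a force of about 1 N. I continue along the arc.

```bash

python3 -m inch '[[[1,-8,0,9,0],[1,-8,0,9,0],[1,-8,0,9,0],[1,-8,0,9,0],[1,-8,0,9,0],[1,-7,0,9,0]]]'
python3 -c "
from loc import *
rep((-26,0,149),(-41,0,124))
d=eyes.get_image('scene');cv2.imwrite('pics/s3.png',cv2.resize(d['frame'][100:310,230:490],None,fx=2.8,fy=2.8))"
```

```text
clock: 4.0
position: [0.5938, -0.2938, 0.1491]
ee_rot: [-3.106, 0.41, -0.008]
force: [-0.1, -0.5, 1.6]
width: -0.001
t 4.0 local mm [-24.4  -3.  149.1] F [ 0.  -0.5  1.6] w -0.0
toolx in case deg 1.7282389733351702 tool z [ 0.006  0.008 -1.   ]
(-26, 0, 149) -> tool shift mm [-1.5 -3.   0.1]
(-41, 0, 124) -> tool shift mm [-16.6  -3.3  25.1]
```

View pics/s3.png

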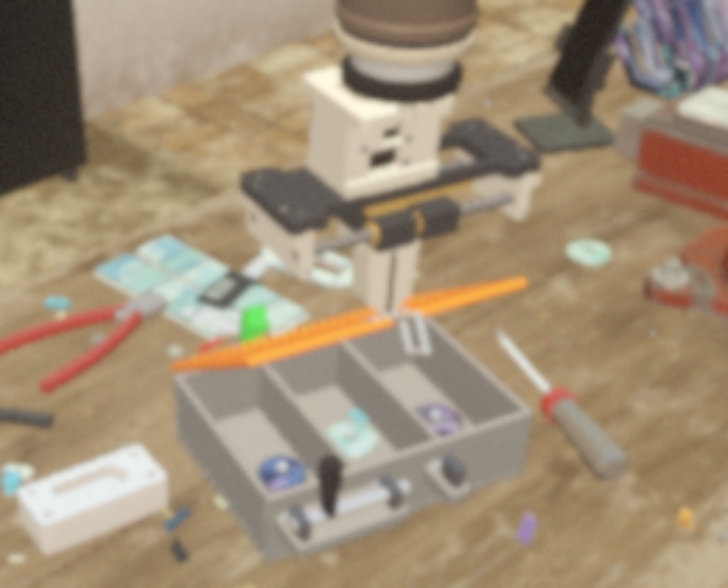

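The lid is at about 0.6 rad, in the middle of its travel. The case and knob are unmoved, and I keep going.

```bash

python3 -m inch '[[[1,-6,0,9,0],[1,-6,0,9,0],[1,-5,0,10,0],[1,-4,0,10,0],[1,-3,0,10,0],[1,-2,0,10,0],[1,-1,0,9,0]]]'
python3 -c "
from loc import *
rep((-55,0,68))"
```

```text
clock: 4.75
position: [0.5659, -0.2856, 0.0769]
ee_rot: [-3.106, 0.41, -0.007]
force: [-0.3, -0.3, 1.3]
width: 0.005
t 4.75 local mm [-53.5  -3.1  76.9] F [-0.2 -0.4  1.3] w 0.0
toolx in case deg 1.7338016067829174 tool z [ 0.006  0.008 -1.   ]
(-55, 0, 68) -> tool shift mm [-1.5 -3.1  8.9]
```

```bash

python3 -m inch '[[[1,0,0,6,0],[1,0,0,4,0],[1,0,0,3,0],[1,0,0,2,0]]]'
python3 -m inch '[[[1,0,0,3,0],[1,0,0,3,0]]]'
python3 -c "
from loc import *
rep((-55,0,68))
d=eyes.get_image('scene');cv2.imwrite('pics/s4.png',cv2.resize(d['frame'][100:310,230:490],None,fx=2.8,fy=2.8))"
```

```text
clock: 5.15
position: [0.5654, -0.2854, 0.0681]
ee_rot: [-3.106, 0.411, -0.007]
force: [-7.9, 3.6, 17.9]
width: 0.004
clock: 5.35
position: [0.5654, -0.2854, 0.0678]
ee_rot: [-3.106, 0.412, -0.009]
force: [-12.7, 5.0, 35.4]
width: 0.003
t 5.35 local mm [-54.   -3.2  67.8] F [-13.6   1.2  35.4] w 0.0
toolx in case deg 1.6740384216726614 tool z [ 0.007  0.008 -1.   ]
(-55, 0, 68) -> tool shift mm [-0.9 -3.2 -0.2]
```

View pics/s4.png

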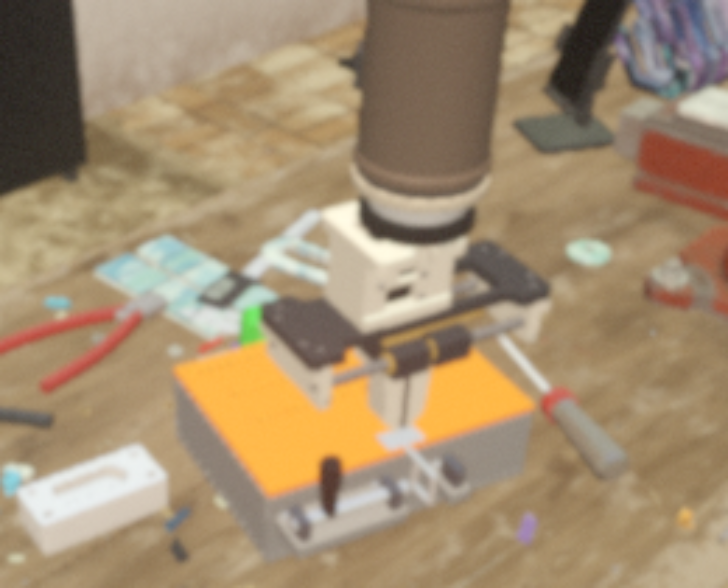

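The lid is shut: contact at 68 mm, fully seated at 35 N, and the picture shows it flat. Now I lift off and head for the knob's +y side.

```bash

python3 -m inch '[[[1,0,0,-15,0],[1,0,0,-30,0],[1,0,0,-30,0],[1,0,0,0,0]]]'
python3 -c "
from loc import *
rep((-102,120,140))
t=eyes.get_image('top');cv2.imwrite('pics/t5.png',t['frame'])
s=eyes.get_image('scene');cv2.imwrite('pics/s5.png',cv2.resize(s['frame'][200:310,290:440],None,fx=5,fy=5))"
```

```text
clock: 5.8
position: [0.5652, -0.2861, 0.1456]
ee_rot: [-3.106, 0.412, -0.01]
force: [1.1, -0.4, -0.1]
width: 0.007
t 5.8 local mm [-54.   -3.8 145.6] F [ 1.2 -0.1 -0.1] w 0.01
toolx in case deg 1.6776285786481642 tool z [ 0.007  0.007 -1.   ]
(-102, 120, 140) -> tool shift mm [ -44.4 -125.1    6.5]
```

View pics/s5.png

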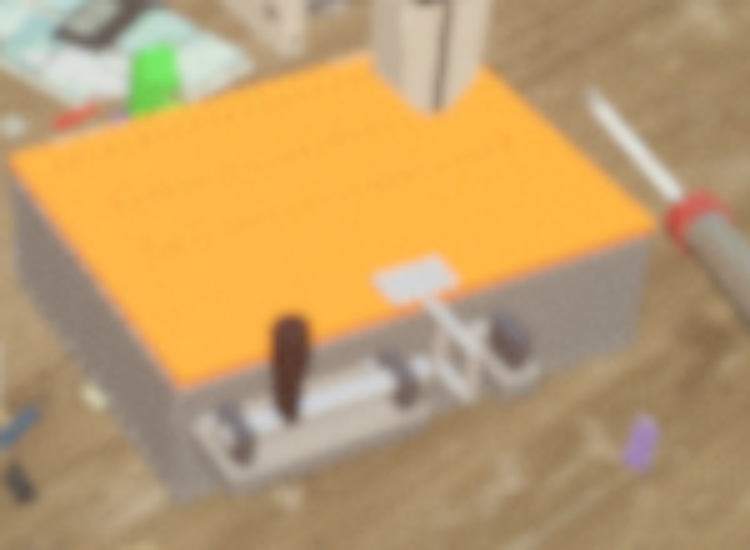

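The lid stays shut and the bolt is still open (knob at about (348,265), as at the start). I move over beside the knob.

```bash

python3 -m inch '[[[1,-11,-31,0,0],[1,-11,-31,0,0],[1,-11,-31,0,0],[1,-11,-31,0,0],[1,0,0,0,0]]]'
python3 -c "
from loc import *
rep((-102,120,100),(-102,120,74))
t=eyes.get_image('top');cv2.imwrite('pics/t6.png',t['frame'])
s=eyes.get_image('scene');cv2.imwrite('pics/s6.png',cv2.resize(s['frame'][180:310,280:440],None,fx=4.5,fy=4.5))"
```

```text
clock: 6.4
position: [0.5491, -0.1503, 0.1359]
ee_rot: [-3.104, 0.417, 0.013]
force: [0.1, 0.1, -0.4]
width: 0.005
t 6.4 local mm [-108.6  121.5  135.9] F [ 0.   0.1 -0.4] w 0.0
toolx in case deg 1.5024783901667833 tool z [-0.007  0.011 -1.   ]
(-102, 120, 100) -> tool shift mm [ 6.9  2.  35.8]
(-102, 120, 74) -> tool shift mm [ 7.2  2.3 61.8]
```

View pics/s6.png

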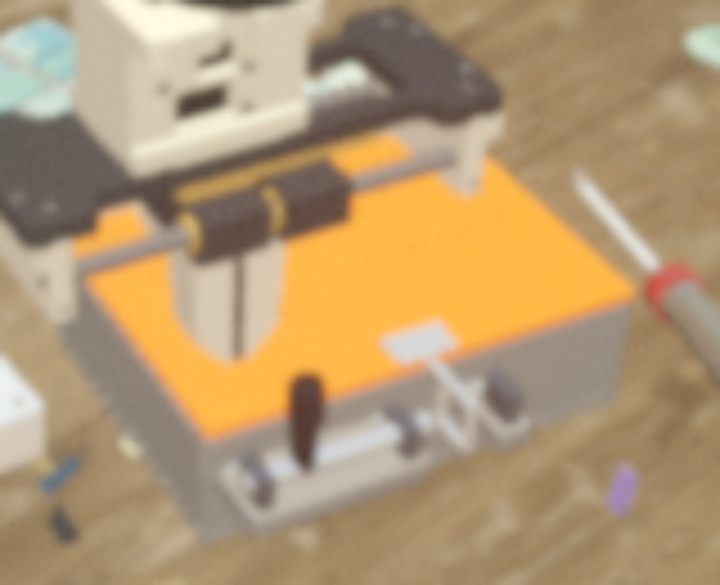

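The fingertip (about (237,360)) is high and to the left of the knob (305,420), clear of it. I descend.

```bash

python3 -m inch '[[[1,4,0,20,0],[1,3,0,20,0],[1,0,0,20,0],[1,0,0,0,0]]]'
python3 -c "
from loc import *
rep((-102,103,74),(-102,67,74))
s=eyes.get_image('scene');cv2.imwrite('pics/s7.png',cv2.resize(s['frame'][180:310,280:440],None,fx=4.5,fy=4.5))"
```

```text
clock: 6.9
position: [0.5549, -0.163, 0.0722]
ee_rot: [-3.107, 0.434, 0.014]
force: [-0.1, 0.8, -0.4]
width: 0.007
t 6.9 local mm [-99.5 111.   72.2] F [-0.4  0.7 -0.4] w 0.01
toolx in case deg 0.8816266786657754 tool z [-0.008  0.005 -1.   ]
(-102, 103, 74) -> tool shift mm [-2.7  8.  -1.8]
(-102, 67, 74) -> tool shift mm [-3.2 44.  -1.9]
```

View pics/s7.png

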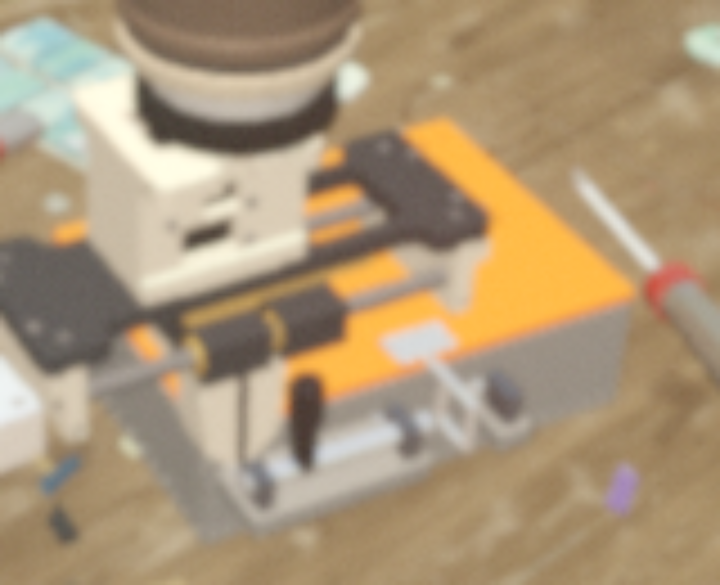

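The tips stand beside the knob, above the outer guide, clear of the lid and the block. I push gently in small steps.

```bash

python3 -m inch '[[[1,-1,4,0,0],[1,-1,4,0,0],[1,0,4,0,0],[1,0,4,0,0],[1,0,4,0,0]]]'
python3 -c "
from loc import *
rep((-102,67,74))"
```

```text
clock: 7.45
position: [0.5491, -0.1845, 0.0764]
ee_rot: [-3.107, 0.437, 0.006]
force: [0.2, 1.6, -1.3]
width: 0.005
t 7.45 local mm [-98.7  88.7  76.4] F [-0.3  1.6 -1.3] w 0.0
toolx in case deg 0.789630644889177 tool z [-0.003  0.005 -1.   ]
(-102, 67, 74) -> tool shift mm [-3.6 21.7  2.3]
```

```bash

python3 -m inch '[[[1,-1,4,1,0],[1,-1,4,1,0],[1,0,3,0,0]]]'
python3 -c "
from loc import *
rep((-102,67,74))
s=eyes.get_image('scene');cv2.imwrite('pics/s8.png',cv2.resize(s['frame'][180:310,280:440],None,fx=4.5,fy=4.5))"
```

```text
clock: 7.75
position: [0.5449, -0.1958, 0.0753]
ee_rot: [-3.107, 0.437, 0.001]
force: [0.3, 1.5, -0.9]
width: 0.005
t 7.75 local mm [-99.4  76.7  75.3] F [-0.1  1.5 -0.9] w 0.01
toolx in case deg 0.7867028101702735 tool z [-0.     0.004 -1.   ]
(-102, 67, 74) -> tool shift mm [-2.7  9.7  1.3]
```

View pics/s8.png

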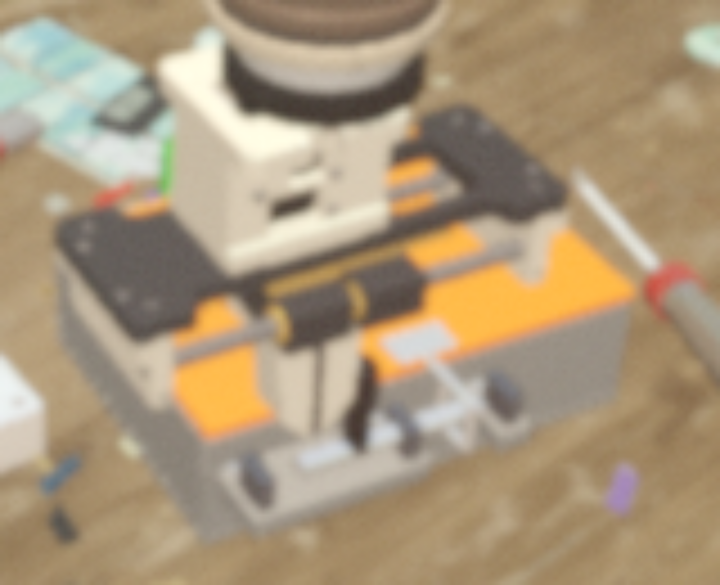

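The knob has slid to about (362,400), the bolt is entering the eye, and the case has not moved. About 10 mm are left, so I go slower.

```bash

python3 -m inch '[[[1,0,2,0,0],[1,0,2,0,0],[1,0,2,0,0]]]'
python3 -c "
from loc import *
rep((-102,67,74))"
```

```text
clock: 8.1
position: [0.543, -0.2022, 0.0752]
ee_rot: [-3.107, 0.437, 0.002]
force: [0.2, 1.9, 1.2]
width: 0.009
t 8.1 local mm [-99.5  70.1  75.2] F [-0.3  1.9  1.2] w 0.01
toolx in case deg 0.7829991258940326 tool z [-0.     0.004 -1.   ]
(-102, 67, 74) -> tool shift mm [-2.6  3.1  1.2]
```

```bash

python3 -m inch '[[[1,0,1.5,0,0],[1,0,1.5,0,0]]]'; python3 -c "
from loc import *
rep((-102,67,74))"
python3 -m inch '[[[1,0,1.5,0,0]]]'; python3 -c "
from loc import *
rep((-102,67,74))"
```

```text
clock: 8.3
position: [0.5421, -0.2052, 0.0752]
ee_rot: [-3.107, 0.437, 0.002]
force: [0.0, 4.2, 1.8]
width: 0.004
t 8.3 local mm [-99.5  66.9  75.2] F [-1.2  4.   1.8] w 0.0
toolx in case deg 0.7907325459542958 tool z [-0.001  0.004 -1.   ]
(-102, 67, 74) -> tool shift mm [-2.5 -0.1  1.2]
clock: 8.4
position: [0.5421, -0.2054, 0.0753]
ee_rot: [-3.106, 0.435, 0.002]
force: [1.6, 8.3, 2.4]
width: 0.008
t 8.4 local mm [-99.4  66.7  75.3] F [-0.9  8.5  2.4] w 0.01
toolx in case deg 0.8377701310344733 tool z [-0.     0.006 -1.   ]
(-102, 67, 74) -> tool shift mm [-2.5 -0.3  1.3]
```

The force rises to 8.5 N with no further motion, exactly at the predicted y = 67 mm, so this is the stop. I back off, rise and look.

```bash

python3 -m inch '[[[1,0,1,0,0],[1,0,0,0,0],[1,0,-10,0,0],[1,0,-10,0,0],[1,0,0,-35,0],[1,0,0,-40,0],[1,0,-20,-40,0],[1,0,-40,-30,0],[1,0,-40,0,0],[1,0,-40,0,0],[1,0,-40,0,0],[1,0,0,0,0]]]'; python3 -c "
from loc import *
rep()
s=eyes.get_image('scene');cv2.imwrite('pics/s9.png',cv2.resize(s['frame'][180:310,280:440],None,fx=4.5,fy=4.5))
t=eyes.get_image('top');cv2.imwrite('pics/t9.png',t['frame'])"
```

```text
clock: 9.6
position: [0.5987, -0.0033, 0.2269]
ee_rot: [-3.105, 0.439, 0.003]
force: [0.2, 0.7, 0.1]
width: 0.006
t 9.6 local mm [-103.7  276.6  226.9] F [0.  0.7 0.1] w 0.01
toolx in case deg 0.70415435881641 tool z [-0.001  0.006 -1.   ]
```

View pics/s9.png

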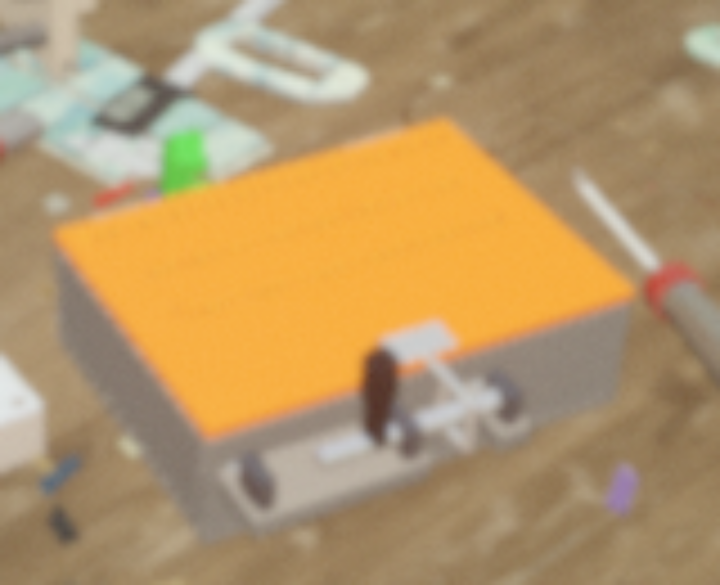

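View pics/t9.png

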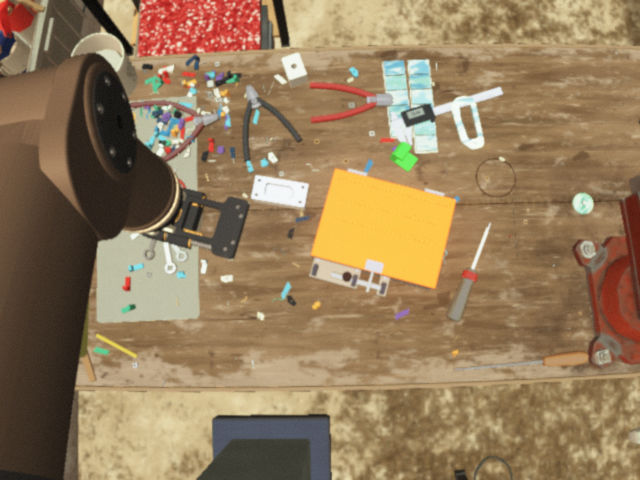

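```bash
python3 -c "
from loc import *
t=eyes.get_image('top');s=eyes.get_image('scene');cv2.imwrite('pics/s10.png',s['frame'])
def knob(f,x0,x1,y0,y1):
    g=f[y0:y1,x0:x1].max(2);m=(g<60).astype(np.uint8);n,l,st,c=cv2.connectedComponentsWithStats(m);print([(st[i,4],c[i]+[x0,y0]) for i in range(1,n) if st[i,4]>8])
knob(t['frame'],310,400,255,300)
a=onz(t,[(348,276.5)],.099);b=onz(s['frame'] is None or s,[(280+382/4.5,180+355/4.5)],.099)
for p in (a,b): print((p[0]-C)@RZ*1000)
"
```

```text
[]
[-103.47828761   39.14748463   99.        ]
[-105.70490148   42.10457536   99.        ]
```

View pics/s10.png

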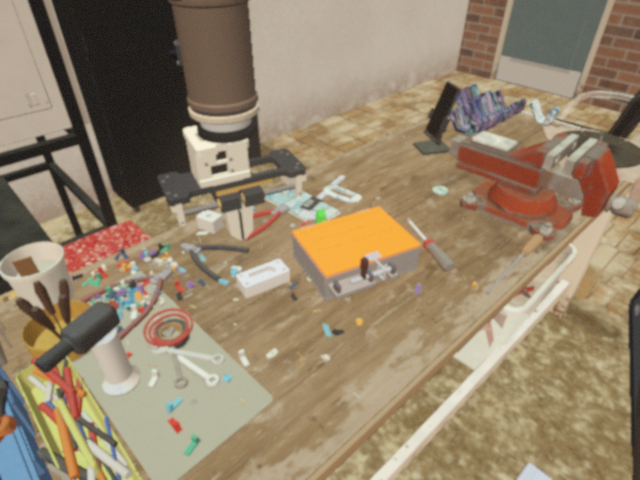

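The knob is at y ≈ 39–42 mm in the case frame (home is 40). The lid is flat, the case, block, clip and screwdriver are where they lay, and the arm is free in the air. Handing in.

```bash
python3 -c "
from cell import workorder,arm
print(arm.observe()['force']);print(workorder.sign_off())"
```

```text
[ 0.41585058 -0.65991034 -0.28787569]
the job is handed in; nothing more can be done
None
```

The lid is shut and the bolt is home. The job was handed in at about 9.7 s of the 43 s allowed; the hand-in gives no verdict.

- **Lid:** With the closed fingertips I swung the lid from about 1.13 rad down to shut. It met its seat with the fingertips at 68 mm, as it should. I pressed it with up to 35 N at the end, more than was needed. The bolt was still at its starting position in the picture taken after that.
- **Bolt:** I pushed the knob sideways with 1–2 N until it stopped. Force rose to about 8.5 N with no further motion, at the predicted position for the stop. I then backed off and lifted clear.

**Last checks:**
- The knob measured y = 39 mm from the top camera and 42 mm from the scene camera, where home is 40 mm. That agrees within the calibration.
- The lid lay flat in both views.
- By eye, the case, mould block, screwdriver and clip had not moved in the pictures; I did not measure them again.
- The force reading was near zero, so the arm was touching nothing.
- The automatic dark-colour mask for the knob found nothing in the last top picture, so I picked its pixels by eye for those two figures.

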